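# Eject a charged battery and stop it with the other finger

### The job

On the potting bench, let the battery pack out of the charger whose light bar is green: press that charger's yellow eject key down with one fingertip and, with the other finger, stop the pack on the sloping apron as it springs out, before it slides off. Finish while holding it like that, the key still down and the pack resting against your finger, ready for me to take; do not lift the pack, leave the charger with the amber light alone and disturb nothing else on the bench.

Things in the scene. Friction and masses are not known exactly. Their poses are not given: they have to be found in the camera images.
- charger_green: Charger whose light bar, along the top of its rear hood, glows green (its pack is charged). Grey, 175 x 98 x 116 mm high, fixed, upright. Origin on the bench under its middle; x level from its low front (where the pack comes out) to its high rear, y level to the left, z up. Console beside the apron 38 mm high, rising from x = -10 mm rearwards; ahead of that no part of the charger is higher than its key
- key_green_top (a point): centre of the flat level top of the green-lamp charger's yellow eject key: 30 mm along the charger's x, 26 mm along its y; at x = -47, y = +45 mm in the charger's frame, 50 mm above the bench when up. It moves straight down
- key_green (a joint): travel of that key in m: 0 up, 0.010 fully down. Return spring 2 N (up) to 4 N (down), plus about 1 N of friction. It carries the yellow latch nose in front of the pack; 5 to 6 mm down the pack is free and a spring plate throws it out at once (5 N, fading to 2.5 N over 28 mm; then the slope keeps it sliding). Let go, the key rises and the latch nose lifts the pack from below
- apron_green (a point): point on the floor of the green-lamp charger's empty apron beside its key, midway across (x = -47, y = 0 mm in the charger's frame, 27 mm above the bench). Bay and apron are one smooth chute 49 mm wide, open above, falling 20 degrees to the front; side lips only 6 mm high. The floor is 42 mm above the bench at the seated pack's lower front edge (x = -7 mm), 15 mm at the apron's end (x = -82 mm)
- pack_green_nose (a point): centre of the front face of the pack in the green-lamp charger, 12 mm above the chute's floor. The face is square to the chute, so it leans forward: seated, its upper edge is at x = -15 mm in the charger's frame, 65 mm above the bench, 8 mm ahead of its lower edge. The pack comes out along the chute
- pack_green: that battery pack: slippery black box with a green band, 70 mm (along the chute) x 46 x 24 mm thick, 0.15 to 0.23 kg, top bare, between cheeks 16 mm high; origin at the middle of its underside, x up the chute, z off the chute's floor
- bay_green (a point): fixed point where the nose point of the seated pack is. x points out of the bay, down along the chute, z at right angles off the chute's floor. The nose point's distance along this x is how far the pack has come out; the apron ends at 80 mm
- charger_amber: The other, equal charger, whose light bar, along the top of its rear hood, glows amber (still charging). Grey, 175 x 98 x 116 mm high, fixed, upright. Origin on the bench under its middle; x level from its low front (where the pack comes out) to its high rear, y level to the left, z up. To be left alone
- key_amber (a joint): travel of the amber-lamp charger's eject key in m, 0 = up; to be left alone
- pack_amber_nose (a point): centre of the front face of the same kind of pack, seated in the amber-lamp charger; to be left where it is
- nursery_pot: empty black pot, 109 mm across the rim, 95 mm high; bystander, origin under its centre
- clay_pot: empty terracotta pot, 92 mm across, 82 mm high; bystander, origin under its centre
- spray_bottle: white spray bottle with blue head, 72 mm across, 219 mm high; bystander, origin under its centre
- trowel: hand trowel lying along its x axis, 280 mm long, wooden grip to -x, 26 mm high; bystander
- pruners: closed pruning shears with red handles lying along their x axis, 215 mm long, handles to -x, 21 mm high; bystander
- terminal: handheld stock terminal lying on its back, 165 x 74 x 24 mm; bystander, origin under its centre
- spare_pack: a spare battery pack lying loose on the bench, 70 x 46 x 24 mm; bystander, origin under its centre
- label_cup: blue cup, 74 mm across, 85 mm high, with white and yellow plant labels standing in it to 135 mm; bystander, origin under its centre
Things that resemble listed ones, but are neither listed nor needed, are in the scene too. What is shaped like the pack_green but pink or white is not meant.

How it is judged:
By the outcome, as a careful person would: the job done as asked, in the order asked, and still so for the second after the job is handed in, while the arm keeps its last pose, push and grip.
It also fails if it takes over 29 s, if anything falls off the work surface, if the arm or the gripper's body presses on something with over 40 N, if the wrist force passes 120 N, or if a joint passes its speed limit or range.

### The arm

A 6-joint arm with a two-finger parallel gripper is mounted at the origin on the work surface. World frame = base frame: x ahead of the robot, y to its left, z up, the work surface at z = 0. Lengths are in mm, angles in degrees, forces in N, time in s.
With the tool pointing down it reaches from about 300 to 850 mm from the base axis. Payload 4.2 kg.
Tool frame: the origin (TCP) lies between the finger pads; the fingertips stand 22 mm ahead of it and the grasp point (between the pads) lies 3 mm ahead of it; z points along the fingers, y is the direction in which the jaws open and shut (so a half turn about z gives the same grasp; the last joint's range is limited). The gripper opens to 91 mm and grips with 3 to 60 N. Pads are 32 mm wide; open, the fingers measure 118 mm over their backs; the gripper's body (76 mm by 178 mm) begins 60 mm behind the grasp point.
Start: joints at [75.057, 18.312, 89.639, -0, 72.044, -1.146], TCP at [137.127, 558.424, 235.976] pointing down, gripper open.
Joint ranges: [-177.97, 177.97], [-48.28, 115.42], [12.27, 149.76], [-77.06, 257.06], [2.81, 150.46], [-146.56, 146.56]. Speed limits (degrees/s): [147.25, 147.25, 180, 180, 180, 180].

### API

Orientations are given as [roll, pitch, yaw] about the fixed x, y, z axes, in that order (R = Rz(yaw) Ry(pitch) Rx(roll)).
In Python, from workcell import * gives the robot as it stands.
- The arm moves only by the shell command python3 -m jog 'ROWS' [OPENING] [FORCE]. ROWS is text: rows parted by semicolons, each of 6 numbers parted by spaces: the shift along the tool's x, y, z in units of 0.5 m (1.0 is 0.5 m), then the turn, a rotation vector about the tool's x, y, z in units of pi/2 rad (1.0 is pi/2 rad). A call has 1 to 20 rows; each row is the pose to reach, as a shift and turn from the pose measured when the call began, along the tool's axes at that moment; what a row does not reach only later rows make up. A row lasts 1/12 s, in which the tool goes at most 41.7 mm and 7.16 degrees, less where a joint would pass 70% of its speed; a pose out of reach is approached as far as the arm can. A call with a number of a shift or a turn outside -1 to 1 is refused whole. A call with a gripper value outside its range is refused whole. OPENING is the opening, from -1 (shut) to 1 (fully open), set as the call begins (- or left out, the last holds). The fingers move at their own pace and stop on an object; FORCE is the grip in N (left out, the last holds). Time passes only in rows, so rows that repeat a pose let the fingers close. It gives the time, the measured TCP pose, the force and the opening at its end, in the units of the state.
- state(): the state, without advancing time (a new reading comes with each control period).
- grab_frame(name): name is "scene" or "side" or "wrist"; returns the picture (420x560x3 uint8, red, green, blue); there is no depth.
- calibration(name): a dict with "mtx" (3x3 intrinsics, pixels), "rvec" (rotation vector, rad) and "tvec" (3), from world to camera coordinates, as OpenCV has them. Camera axes: x right, y down, z forward; pixel columns grow to the right and rows downward; lengths in mm; the calibration is good to about 2 mm. The wrist camera is an equidistant fisheye: a pixel r from the principal point sees the ray r / f radians off the axis. A picture is of the moment at which its call begins: read the wrist's pose just before it. calibration takes no time and is no camera call; for the wrist camera it gives the pose at the moment of the call.
- job_done(): hands the job in, once; it reports no verdict.
Trained networks look in the newest picture that a camera, given by its name, has taken for a name from the list of things; names that differ only in an ending like _2 or _b are one class to them, and where a whole thing is asked for, a point or a joint stands for the part that bears it (a point fixed in the world has none). Each returns a list of dicts, best first, with "confidence" (0 to 1); they miss things now and then, are a little off and sometimes report something else, mostly with a low value. They report only what shows in the picture. A call takes as long as a camera call. They do not tell look-alikes from the thing itself.
- spot_in(query, camera): "rect" ([left, top, right, bottom] in pixels, round what is visible of it).
- tip_of(query, camera): "location" ([column, row] in pixels: a listed point, or the origin of a listed thing).
The state is a dict: "time_s": time; "qpos": joint angles; "qvel": joint speeds; "effort": joint torques, N m; "ee_pos": TCP position; "ee_rot": TCP orientation; "force": force on the tool from outside, world axes, zero at the start; "torque": the same for the moment, N m; "gripper_width": finger opening in mm.
Only numpy, scipy, OpenCV 4.12 (cv2) and the standard library are available. Lean on these libraries where they do the work, as an engineer would, in place of code of your own. Each camera call takes 0.05 s, during which the arm holds its last target. There are 200 camera calls.

## Working session

There is one attempt and no reset: what is moved stays moved. The work goes in short steps, Python scripts to look and compute and a shell command to move; the robot and the scene stay as the last step left them, time stands still between calls to the robot, and variables do not carry over. Pictures are saved under pics/ and viewed, about 8 in all and at most 12, crops included, and the job is handed in when it is done.

```bash
mkdir -p pics; ls; python3 - <<'E'
from workcell import *
import cv2
print(state())
for n in ("scene","side"):
    im=grab_frame(n); cv2.imwrite(f"pics/{n}0.png",im[:,:,::-1])
    for q in ("charger_green","charger_amber","key_green_top","apron_green","pack_green_nose"):
        print(n,q,[(round(d['confidence'],2),[round(float(v)) for v in d['location']]) for d in tip_of(q,n)][:4])
E
python3 - <<'E'
import cv2,numpy as np
a=cv2.imread('pics/scene0.png');b=cv2.imread('pics/side0.png')
cv2.imwrite('pics/both0.png',cv2.resize(np.hstack([a,b]),(800,300)))
E
```

```text
pics
{'time_s': 0.0, 'qpos': array([ 7.50584865e+01,  1.83524247e+01,  8.97061174e+01, -1.78095177e-03,
        7.20431392e+01, -1.14644790e+00]), 'qvel': array([ 0.06320238, -0.07431152, -0.04776248,  0.07308826, -0.06572286,
        0.01882541]), 'effort': array([ 6.91601745e-04, -4.12472177e+01, -2.31967521e+01,  7.29077635e-02,
        4.57148720e-02, -1.41799742e-04]), 'ee_pos': array([137.00347693, 557.96619613, 235.11434169]), 'ee_rot': array([-1.79898305e+02, -3.41550776e-04,  1.66205485e+02]), 'force': array([ 0.35602066, -0.10999697,  0.93095538]), 'torque': array([ 0.02597509, -0.03689238, -0.00506465]), 'gripper_width': 91.0553478980437}
scene charger_green [(0.78, [322, 274])]
scene charger_amber [(0.87, [270, 183]), (0.71, [336, 253])]
scene key_green_top [(0.54, [343, 259])]
scene apron_green [(0.76, [334, 254])]
scene pack_green_nose [(0.9, [324, 255]), (0.84, [451, 274]), (0.6, [166, 231])]
side charger_green [(0.62, [255, 186])]
side charger_amber [(0.86, [306, 256])]
side key_green_top [(0.59, [232, 178]), (0.56, [402, 291])]
side apron_green [(0.66, [244, 188])]
side pack_green_nose [(0.89, [143, 183]), (0.83, [254, 175]), (0.71, [403, 209]), (0.36, [307, 246])]
```

View pics/scene0.png

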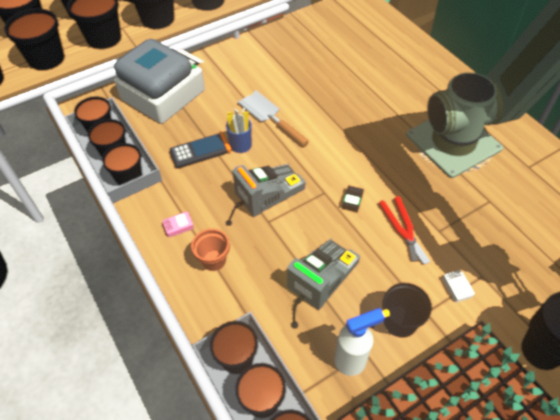

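View pics/side0.png

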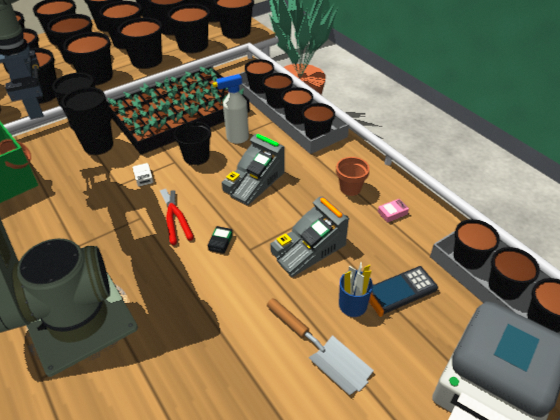

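Two chargers: the one with a green light bar (scene ~322,272; side ~256,168) is meant; the other, with an amber bar (scene ~270,185; side ~312,235), is to be left alone. Next I'll enlarge the green one and fit its pose.

```bash
cat > h.py <<'E'
from workcell import *
import numpy as np, cv2
from scipy.optimize import least_squares
from scipy.spatial.transform import Rotation as R
def proj(n,P,cal=None):
    c=cal or calibration(n); P=np.atleast_2d(np.array(P,float))
    K=np.array(c['mtx'],float); r=np.array(c['rvec'],float).ravel();t=np.array(c['tvec'],float).ravel()
    if n!='wrist': return cv2.projectPoints(P,r,t,K,None)[0][:,0]
    return cv2.fisheye.projectPoints(P[:,None],r,t,K,np.zeros(4))[0][:,0]
def w(pose,P):
    x,y,a=pose; c,s=np.cos(a),np.sin(a); P=np.atleast_2d(np.array(P,float))
    return np.c_[x+c*P[:,0]-s*P[:,1], y+s*P[:,0]+c*P[:,1], P[:,2]]
E
python3 - <<'E'
from h import *
a=cv2.imread('pics/scene0.png')[225:315,270:380];b=cv2.imread('pics/side0.png')[125:215,205:315]
im=np.vstack([cv2.resize(a,None,fx=3.3*2,fy=3.3,interpolation=cv2.INTER_CUBIC)]) if 0 else np.hstack([cv2.resize(x,(400,327),interpolation=cv2.INTER_CUBIC) for x in(a,b)])
cv2.imwrite('pics/crop1.png',im)
# points: key, apron, charger origin
P=[[-47,45,50],[-47,0,27],[0,0,0],[-11,0,53.5]]
obs={'scene':[(348,258),(334,254),(322,274),(324,255)],'side':[(232,178),(244,188),(255,186),(254,175)]}
cal={n:calibration(n) for n in obs}
def f(p): return np.concatenate([(proj(n,w(p,P),cal[n])-obs[n]).ravel() for n in obs])
best=min((least_squares(f,[500,0,a],loss='soft_l1',x_scale=[100,100,1]) for a in np.arange(-3,3,1)),key=lambda s:s.cost)
print(best.x,np.degrees(best.x[2]),best.cost,f(best.x).round(1).reshape(-1,2).tolist())
E
```

```text
[5.72824046e+02 1.43999685e+02 2.65727453e-01] 15.225061567864007 12.404381398914094 [[-0.0, -0.5], [-0.9, -2.2], [-1.5, -4.8], [0.4, 0.5], [-0.5, -3.7], [-0.3, -0.8], [0.3, -0.5], [-2.1, -1.5]]
```

View pics/crop1.png

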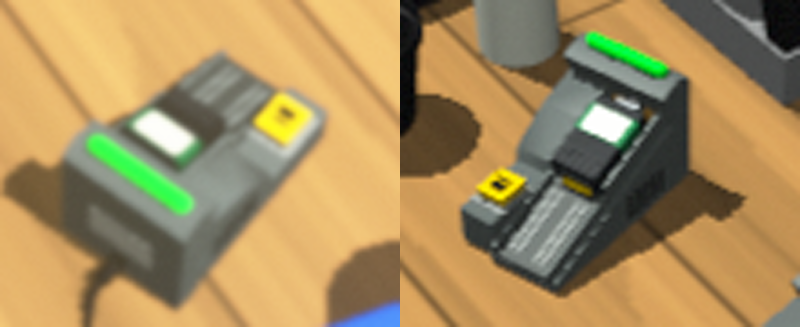

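```bash
python3 - <<'E'
from h import *
P=[[-47,45,50],[-82,0,15],[-15,0,65],[-47,0,27]]
obs={'scene':[(348.4,256.9),(np.nan,0),(325.8,255.8),(334,254)],'side':[(232.8,175.9),(239.1,199.3),(254.5,170),(244,188)]}
cal={n:calibration(n) for n in obs}
def f(p): return np.nan_to_num(np.concatenate([(proj(n,w(p,P),cal[n])-obs[n])*(~np.isnan(np.array(obs[n])[:,:1])) for n in obs]).ravel())
b=least_squares(f,[570,140,.3],loss='soft_l1',x_scale=[100,100,1]); p=b.x
print(p,np.degrees(p[2]),f(p).round(1).reshape(-1,2).tolist())
np.save('pose.npy',p)
for n in('scene','side'): grab_frame(n)
for q,h in (('spray_bottle',0),('nursery_pot',0),('label_cup',0),('charger_amber',0)):
    o={}
    for n in ('scene','side'):
        t=tip_of(q,n)
        if t: o[n]=t[0]['location']
    g=lambda v:np.concatenate([proj(n,[v[0],v[1],0],cal[n])[0]-o[n] for n in o])
    s=least_squares(g,[500,100],x_scale=100); v=s.x
    d=v-p[:2];c,si=np.cos(p[2]),np.sin(p[2])
    print(q,v.round(),s.fun.round(1),'charger frame',round(c*d[0]+si*d[1]),round(-si*d[0]+c*d[1]))
# target hover
tgt=w(p,[[-60,22.5,0]])[0]; tgt[2]=50+22+90
s=state(); T=R.from_euler('xyz',s['ee_rot'],degrees=True)
yaw=np.degrees(p[2])+180
G=R.from_euler('xyz',[180,0,yaw],degrees=True)
print('tgt',tgt,'shift',T.inv().apply(tgt-s['ee_pos'])/500,'turn',(T.inv()*G).as_rotvec()/(np.pi/2))
E
```

```text
[5.75536490e+02 1.52030161e+02 4.35241554e-01] 24.937504133593034 [[-0.4, -0.3], [0.0, 0.0], [0.1, -1.4], [-2.5, -1.1], [-1.4, -1.0], [-0.5, -2.4], [-3.8, -0.4], [1.2, -1.7]]
spray_bottle [649. 368.] [-1.2 -0.2 -1.7 -0.7] charger frame 158 165
nursery_pot [494. 364.] [-0.2  1.  -0.3  1.8] charger frame 15 227
label_cup [ 531. -338.] [-0.3 -1.3 -0.3 -0.8] charger frame -247 -426
charger_amber [ 537. -154.] [0. 0.] charger frame -164 -261
tgt [511.64373391 147.13467938 162.        ] shift [-0.92358133 -0.62021913  0.14791206] turn [ 5.63944172e-05  2.15907079e-05 -4.30374160e-01]
```

```bash
r="-0.92 -0.62 0.07 0 0 -0.4"; python3 -m jog '-0.92 -0.62 0.0 0 0 -0.4;-0.92 -0.62 0.0 0 0 -0.4;-0.92 -0.62 0.0 0 0 -0.4;-0.92 -0.62 0.0 0 0 -0.4;-0.92 -0.62 0.0 0 0 -0.4;-0.92 -0.62 0.0 0 0 -0.4;-0.92 -0.62 0.0 0 0 -0.4;-0.92 -0.62 0.0 0 0 -0.4;-0.92 -0.62 0.0 0 0 -0.4;-0.92 -0.62 0.0 0 0 -0.4;-0.92 -0.62 0.0 0 0 -0.4;-0.92 -0.62 0.0 0 0 -0.4;-0.92 -0.62 0.07 0 0 -0.4;-0.92 -0.62 0.07 0 0 -0.4;-0.92 -0.62 0.07 0 0 -0.4;-0.92 -0.62 0.07 0 0 -0.4;-0.92 -0.62 0.07 0 0 -0.4;-0.92 -0.62 0.07 0 0 -0.4' -0.31 40
python3 - <<'E'
from h import *
s=state(); print(s['ee_pos'],s['ee_rot'],s['gripper_width'],s['force'])
cal=calibration('wrist'); im=grab_frame('wrist')
np.save('w1.npy',np.array([cal],dtype=object)); cv2.imwrite('pics/w1raw.png',im[:,:,::-1])
for q in ("charger_green","key_green_top","apron_green","pack_green_nose"):
    print(q,[(round(d['confidence'],2),[round(float(v),1) for v in d['location']]) for d in tip_of(q,'wrist')][:3])
print(cal['mtx'])
cv2.imwrite('pics/w1.png',cv2.resize(im[:,:,::-1],(800,600),interpolation=cv2.INTER_CUBIC))
p=np.load('pose.npy')
print(proj('wrist',w(p,[[-47,45,50],[-82,0,15],[-15,0,65],[-47,0,27]]),cal))
E
```

```text
time_s: 2.6
ee_pos: [509.6, 148.6, 201.7]
ee_rot: [180.0, 0.1, -157.7]
force: [-0.2, 0.7, -0.3]
gripper_width: 31.3
[509.55491894 148.62500538 201.65265613] [ 1.79980469e+02  6.05204039e-02 -1.57730974e+02] 31.279148558495216 [-0.23639592  0.65417919 -0.29590524]
charger_green [(0.95, [250.7, 245.2])]
key_green_top [(0.64, [297.7, 223.0])]
apron_green [(0.78, [255.1, 213.3]), (0.36, [300.0, 224.0])]
pack_green_nose [(0.82, [485.0, 109.2]), (0.58, [249.4, 255.0])]
[[325.1922621    0.         277.04242228]
 [  0.         325.1922621  213.10938829]
 [  0.           0.           1.        ]]
[[300.46373463 217.46232082]
 [254.12129209 177.33209486]
 [255.17778549 256.09353966]
 [255.46469366 212.72487792]]
```

View pics/w1.png

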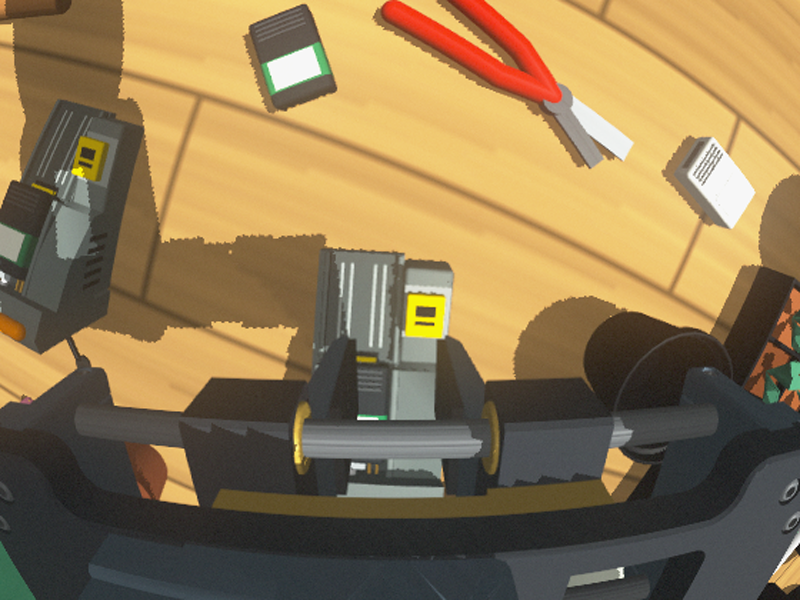

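The wrist view shows the green charger straight below: key (425,315) in the enlarged picture, apron (370,290), latch nose (367,359); the finger pair is aligned with it. I'll refine the pose and check it with an overlay.

```bash
python3 - <<'E'
from h import *
im=cv2.imread('pics/w1raw.png'); cal=np.load('w1.npy',allow_pickle=True)[0]
h=cv2.cvtColor(im,cv2.COLOR_BGR2HSV); m=cv2.inRange(h,(22,150,120),(35,255,255)); 
k=np.zeros_like(m);k[195:245,275:325]=m[195:245,275:325]; k=cv2.morphologyEx(k,cv2.MORPH_CLOSE,np.ones((9,9)))
c=max(cv2.findContours(k,0,2)[0],key=cv2.contourArea); q=cv2.boxPoints(cv2.minAreaRect(c)); 
q=np.array([q[np.argmin(q@v)] for v in ([1,1],[-1,1],[-1,-1],[1,-1])])  # TL TR BR BL
q=q+0.5*np.sign(q-q.mean(0))
K=[[-62,32,50],[-62,58,50],[-32,58,50],[-32,32,50]]
ref=np.load('pose.npy')
f=lambda p:np.r_[(proj('wrist',w(p,K),cal)-q).ravel()]
b=least_squares(f,ref,x_scale=[100,100,1]); p=b.x
print(q.tolist(),p,np.degrees(p[2]),b.fun.round(1)); np.save('pose2.npy',p)
x0,y0,S=205,160,6
v=cv2.resize(im[y0:y0+100,x0:x0+130],None,fx=S,fy=S,interpolation=cv2.INTER_CUBIC)
def L(P,col):
    u=((proj('wrist',w(p,P),cal)-[x0,y0]+.5)*S).astype(int); cv2.polylines(v,[u],False,col,1)
L(K+K[:1],(255,0,255))
for s in(-24.5,24.5): L([[-82,s,15],[-47,s,27.5],[-7,s,42]],(0,0,255))
L([[-82,-24.5,15],[-82,24.5,15]],(0,0,255)); L([[-15,-23,65],[-15,23,65]],(255,255,0)); L([[-60,-23,22.3],[-60,23,22.3]],(0,255,0))
cv2.imwrite('pics/w1o.png',v)
E
```

```text
[[284.4823303222656, 203.7294158935547], [311.7882385253906, 205.75294494628906], [309.4646911621094, 236.9588165283203], [282.1587829589844, 234.93528747558594]] [5.76998856e+02 1.43565050e+02 3.25749669e-01] 18.66408121558752 [ 0.2  1.  -0.   0.7 -0.6 -1.2  0.4 -0.7]
```

View pics/w1o.png

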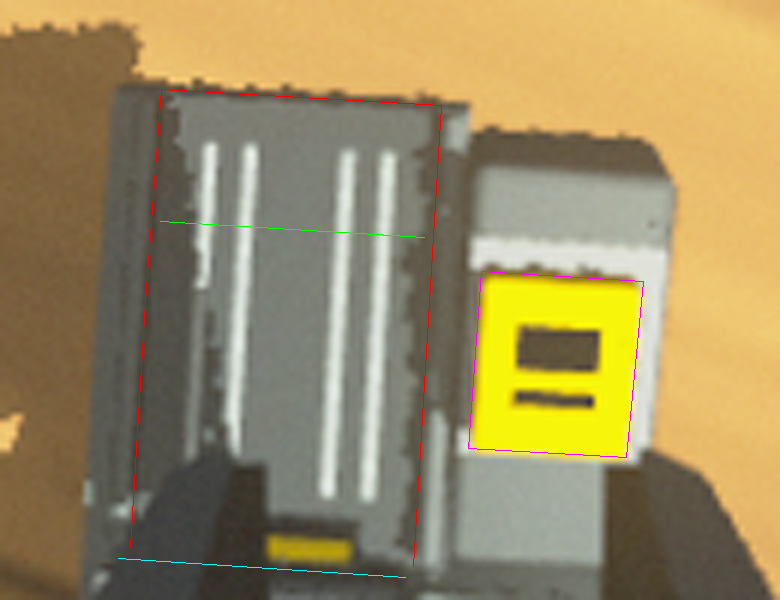

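```bash
cat > plan.py <<'E'
from h import *
import sys
p=np.load('pose2.npy'); x,y,z=map(float,sys.argv[1:4])
t=w(p,[[x,y,0]])[0]; t[2]=z+22
s=state(); T=R.from_euler('xyz',s['ee_rot'],degrees=True)
G=R.from_euler('xyz',[180,0,np.degrees(p[2])+180],degrees=True)
print(t,'shift',(T.inv().apply(t-s['ee_pos'])/500).round(4),'turn',((T.inv()*G).as_rotvec()/(np.pi/2)).round(4))
E
python3 plan.py -60 22.5 56
```

```text
[512.95376062 145.68065244  78.        ] shift [-0.0038 -0.0077  0.247 ] turn [0.     0.0006 0.0403]
```

```bash
python3 -m jog '-0.004 -0.008 0.06 0 0 0.04;-0.004 -0.008 0.12 0 0 0.04;-0.004 -0.008 0.17 0 0 0.04;-0.004 -0.008 0.21 0 0 0.04;-0.004 -0.008 0.235 0 0 0.04;-0.004 -0.008 0.247 0 0 0.04;-0.004 -0.008 0.247 0 0 0.04;-0.004 -0.008 0.247 0 0 0.04'
python3 plan.py -60 22.5 56
python3 - <<'E'
from h import *
s=state();print(s['force'],s['gripper_width'])
a=grab_frame('side'); b=grab_frame('wrist'); c=grab_frame('scene')
A=cv2.resize(a[125:215,195:315,::-1],(400,300),interpolation=cv2.INTER_CUBIC)
B=cv2.resize(b[150:300,190:390,::-1],(400,300),interpolation=cv2.INTER_CUBIC)
C=cv2.resize(c[225:315,270:390,::-1],(400,300),interpolation=cv2.INTER_CUBIC)
cv2.imwrite('pics/c2.png',np.vstack([np.hstack([A,B]),np.hstack([C,C*0])]))
E
```

```text
time_s: 3.52
ee_pos: [513.5, 145.9, 78.5]
ee_rot: [180.0, 0.1, -161.3]
force: [0.8, 0.2, -0.0]
gripper_width: 31.5
[512.95376062 145.68065244  78.        ] shift [ 0.0011 -0.0001  0.0011] turn [0.     0.0012 0.0005]
[ 0.7520825   0.17050236 -0.04127496] 31.532735883590444
```

View pics/c2.png

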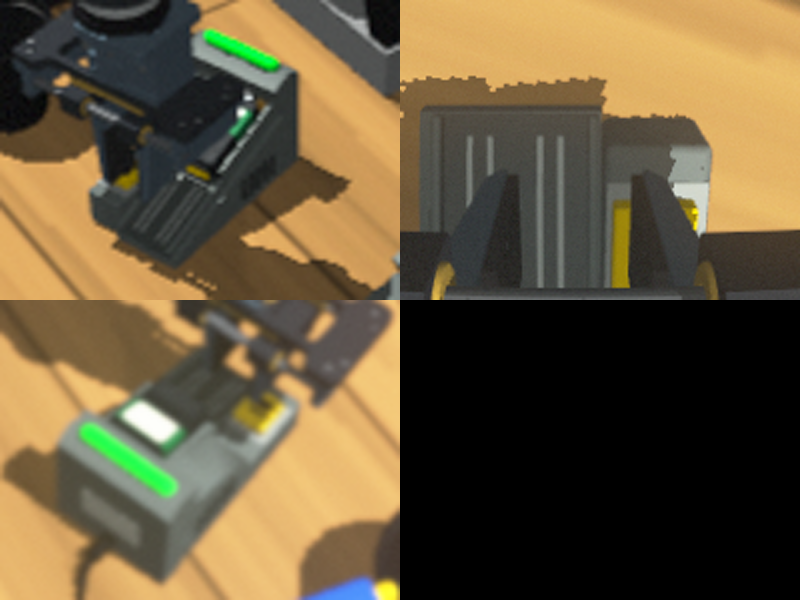

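Fingers sit over the key and the apron; widening slightly so both fingertips are centred, then pressing.

```bash
python3 -m jog '0.001 0 0 0 0 0;0.001 0 0 0 0 0;0.001 0 0 0 0 0;0.001 0 0.01 0 0 0' -0.12 40
python3 plan.py -60 23 40.5
```

```text
time_s: 4.0
ee_pos: [514.2, 145.9, 75.1]
ee_rot: [-180.0, 0.4, -161.3]
force: [0.4, 0.1, 0.3]
gripper_width: 40.4
[512.79375106 146.15435799  62.5       ] shift [0.0027 0.0014 0.0253] turn [-0.0002  0.0039  0.0003]
```

```bash
python3 -m jog '0.003 0.001 0.01 0 0.004 0;0.003 0.001 0.018 0 0.004 0;0.003 0.001 0.026 0 0.004 0;0.003 0.001 0.026 0 0.004 0;0.003 0.001 0.026 0 0.004 0;0.003 0.001 0.026 0 0.004 0'
python3 plan.py -60 23 39.5
python3 - <<'E'
from h import *
s=state();print(s['force'],s['ee_pos'],s['gripper_width'])
a=grab_frame('side'); b=grab_frame('wrist'); c=grab_frame('scene')
cv2.imwrite('pics/b3.png',b[:,:,::-1])
A=cv2.resize(a[125:215,195:315,::-1],(400,300),interpolation=cv2.INTER_CUBIC)
B=cv2.resize(b[150:300,190:390,::-1],(400,300),interpolation=cv2.INTER_CUBIC)
C=cv2.resize(c[225:315,270:390,::-1],(400,300),interpolation=cv2.INTER_CUBIC)
D=cv2.resize(b[60:360,100:500,::-1],(400,300))
cv2.imwrite('pics/c3.png',np.vstack([np.hstack([A,B]),np.hstack([C,D])]))
E
```

```text
time_s: 4.5
ee_pos: [512.4, 145.7, 62.2]
ee_rot: [-180.0, -0.1, -161.3]
force: [-2.4, -0.1, 6.2]
gripper_width: 40.2
[512.79375106 146.15435799  61.5       ] shift [-0.001   0.0006  0.0015] turn [-0.0002 -0.0006  0.0003]
[-2.44281544 -0.07912281  6.20198511] [512.438911   145.72045748  62.22820277] 40.161860478380206
```

View pics/c3.png

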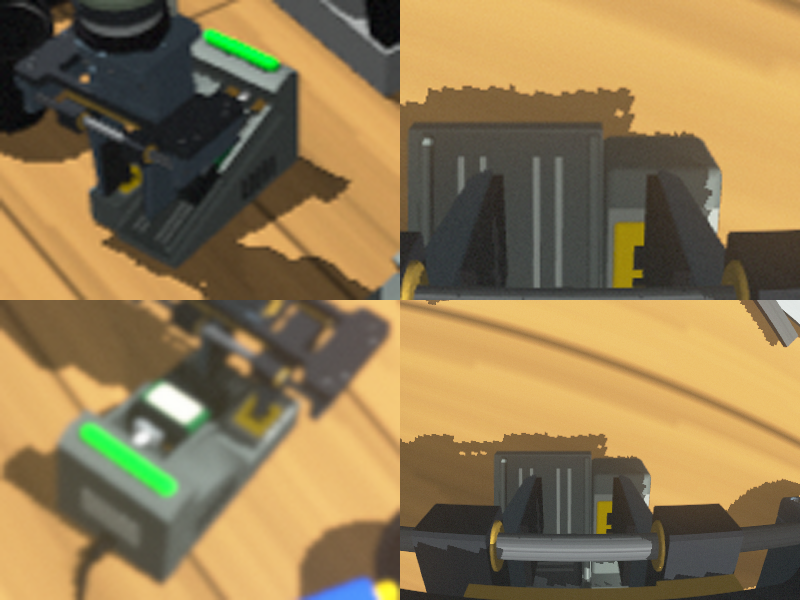

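The key is down (tip z ≈ 40, 6 N up) and the pack has come out against the finger (−2.4 N along x; bay is open in the scene crop at (145,435)). I'll press slightly more to confirm the key's stop, and check it stays so.

```bash
python3 -m jog '-0.001 0 0.001 0 0 0;-0.001 0 0.002 0 0 0;-0.001 0 0.002 0 0 0;-0.001 0 0.002 0 0 0;-0.001 0 0.002 0 0 0;-0.001 0 0.002 0 0 0;-0.001 0 0.002 0 0 0;-0.001 0 0.002 0 0 0'
python3 - <<'E'
from h import *
s=state();print(s['force'],s['torque'],s['ee_pos'],s['gripper_width'])
p=np.load('pose2.npy')
c=grab_frame('scene'); cv2.imwrite('pics/s4.png',cv2.resize(c[215:325,260:400,::-1],(700,550),interpolation=cv2.INTER_CUBIC))
print([(round(d['confidence'],2),d['location']) for d in tip_of('pack_green','scene')])
u=np.array([-np.cos(np.radians(20)),0,-np.sin(np.radians(20))])
for d in(0,20,30,40,50): print(d,proj('scene',w(p,[np.array([-7,0,42])-35*u+d*u]))[0].round(1))
E
```

```text
time_s: 5.32
ee_pos: [512.5, 145.8, 62.1]
ee_rot: [-180.0, -0.1, -161.3]
force: [-3.1, -2.0, 11.7]
gripper_width: 40.1
[-3.1259304  -1.98150078 11.71388798] [0.00492898 0.65257946 0.04441249] [512.51173021 145.76988686  62.12393296] 40.058969742871454
[(0.73, [177.9, 226.5]), (0.67, [453.9, 289.4]), (0.65, [320.1, 259.1])]
0 [313.5 266.2]
20 [318.1 262.3]
30 [320.4 260.4]
40 [322.6 258.6]
50 [324.8 256.7]
```

View pics/s4.png

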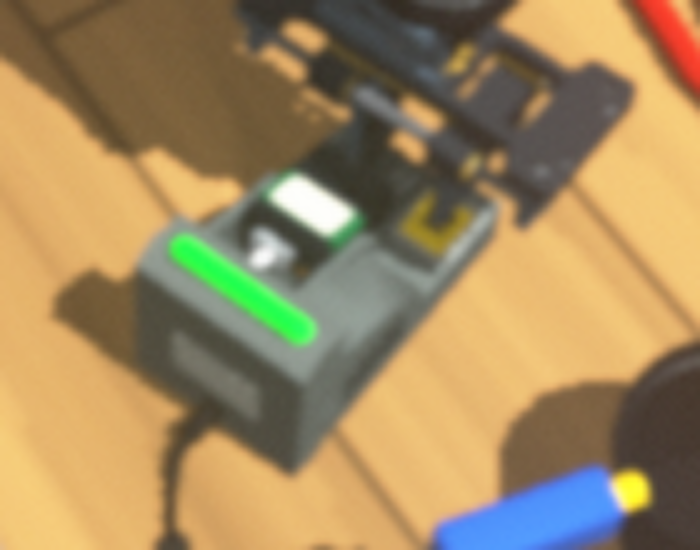

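```bash
python3 -c "
from workcell import *
s=state();print(s['force'],s['ee_pos']);job_done()"
```

```text
[-3.33460972 -1.90855528 11.69339474] [512.49589973 145.77269916  62.10296463]
the job is handed in; nothing more can be done
```

I pressed the green-lamp charger's eject key fully down with one fingertip. The other finger stopped the pack on the apron about 30 mm out. I handed the job in holding that pose, at about 5.4 s on the robot's clock.

- **Key:** it sits on its stop. The fingertip is about 40 mm above the bench, and a further 1 mm command only raised the upward force from 6 N to 11.7 N without moving it.
- **Pack:** it is pushing on the finger with about 3 to 4 N sideways. The network's pack position in the scene picture, (320, 259), matches 30 mm out. The picture shows the bay open behind it.
- **Not directly seen:** the gripper hides the contact between finger and pack in every picture, so I infer it from the force and the pack's position.
- **Surroundings:** the arm touched nothing else as far as the forces and pictures show. I did not re-measure the amber charger or the other items at the end.
- **Disagreement:** early estimates of the charger's yaw were 15 and 25 degrees. I used the close wrist-camera fit, 18.7 degrees, which matched the overlay.

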